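Bolt the gadget locker shut through its locking disc

ROBOT

A 6-joint arm with a two-finger parallel gripper is mounted at the origin on the work surface. World frame = base frame: x ahead of the robot, y to its left, z up, the work surface at z = 0. Lengths are in m, angles in rad, forces in N, time in s.
With the tool pointing down it reaches from about 0.4 to 0.825 m from the base axis. Payload 7 kg.
Tool frame: the origin (TCP) lies on the centre line of the jaws, within the pads' length; the fingertips stand 11 mm ahead of it and the grasp point (between the pads) lies 8 mm behind it; z points along the fingers, y is the direction in which the jaws open and shut (so a half turn about z gives the same grasp; the last joint's range is limited). The gripper opens to 88 mm and grips with 3 to 60 N. Pads are 19 mm wide; open, the fingers measure 130 mm over their backs; the gripper's body (78 mm by 193 mm) begins 47 mm behind the grasp point.
Start: joints at [1.448, 0.359, 0.012, 0, -1.224, -0.288], TCP at [0.27, 0.619, 0.238] pointing down, gripper open.
Joint ranges: [-3.07, 3.07], [-1.43, 2.12], [-1.02, 1.25], [-3.03, 1.67], [-3.05, -0], [-3.03, 3.03]. Speed limits (rad/s): [2.39, 2.39, 3.01, 3.14, 3.14, 3.14].

INTERFACE

Orientations are given as [roll, pitch, yaw] about the fixed x, y, z axes, in that order (R = Rz(yaw) Ry(pitch) Rx(roll)).
In Python, from station import * gives the robot as it stands.
- The arm moves only by the tool play_rows, never from a script. Its argument "targets" is a list of rows, each a list of 7 numbers: the turn, a rotation vector about the world's x, y, z in rad, then the shift along the world's x, y, z in m, then the opening, from 0 (shut) to 1 (fully open). A call has 1 to 12 rows; each row shifts and turns the pose as measured when the row begins; what a row does not reach is not made up. A row lasts 1/8 s, in which the tool goes at most 62.5 mm and 10.7 degrees, less where a joint would pass 70% of its speed; a pose out of reach is approached as far as the arm can. A call is refused whole if a number of a shift passes 0.0625 or a number of a turn 0.188, either way. A call with a gripper value outside its range is refused whole. The fingers move at their own pace and stop on an object; "grip_force" is the grip in N (left out, the last holds). Time passes only in rows, so rows that do not move let the fingers close. It gives the time, the measured TCP pose, the force and the opening at its end, in the units of the state.
- get_state(): the state, without advancing time (a new reading comes with each control period).
- grab_frame(name): name is "side" or "top"; returns (picture, depth): 420x560x3 uint8, blue, green, red; 420x560 float32, m along the optical axis (not along the pixel's ray), 0 where there is no reading.
- camera_params(name): a dict with "camera_matrix" (3x3 intrinsics, pixels), "dist" ([k1, k2, p1, p2, k3] as OpenCV has them; the pictures are not rectified), "extrinsics" (4x4, takes a point from world to camera coordinates). Camera axes: x right, y up, looking along -z (the intrinsics and any distortion apply to the point x, -y, -z); pixel columns grow to the right and rows downward; lengths in m; the calibration is good to about 2 mm. A picture is of the moment at which its call begins. camera_params takes no time and is no camera call.
- job_done(): hands the job in, once; it reports no verdict.
The state is a dict: "t": time; "q": joint angles; "qd": joint speeds; "joint_efforts": joint torques, N m; "eef_pos": TCP position; "ee_rot": TCP orientation; "force": force on the tool from outside, world axes, zero at the start; "moment": the same for the moment, N m; "width": finger opening in m.
Only numpy, scipy, OpenCV 4.12 (cv2) and the standard library are available. Lean on these libraries where they do the work, as an engineer would, in place of code of your own. Each camera call takes 0.05 s, during which the arm holds its last target.

TASK

Lock the lid of the grey gadget locker on the desk: turn the blue locking disc by its yellow peg until its slot lines up with the steel bolt, then push the bolt by its orange tab through the slot until it is fully home in the keeper. Only push with the fingertips: do not lift the bolt out of its guide, leave the other things on the desk and on the lid where they are, and finish clear of everything.

Things in the scene. Friction and masses are not known exactly. Their poses are not given: they have to be found in the camera images.
- locker: grey steel box fixed to the desk, 260 x 170 mm (its x and y), 75 mm high to the flat deck (the lid's top); origin under its centre on the desk. Its x axis is the direction in which the bolt is pushed; guide, disc and keeper stand on the deck in line along y = 0, in this order towards +x. The disc's axis is at x = 60 mm.
- guide (a point): middle of the dark guide channel, at the top of its walls, 13 mm above the deck. The channel is 23 mm wide outside and lies at locker x = -130 to 4 mm; then a staple bridges the bolt from x = 4 to 21 mm (23 mm wide, top 22 mm above the deck).
- keeper_end (a point): the keeper's closed end wall, which stops the bolt's nose, at locker x = 118 mm, y = 0, 10 mm above the deck. The keeper is a dark roofed socket from locker x = 100 to 125 mm, 28 mm wide, top 22 mm above the deck.
- bolt: steel bar 122 mm long, 12 x 12 mm, loose in the guide with 1.5 mm play each side; rounded nose; about 0.2 kg, slides easily. Origin at the nose tip, at the bar's underside, 4 mm above the deck; x points to the nose, bar and tab lie to -x. It starts with its nose at locker x = 8 to 20 mm, short of the disc, and is home with the nose at x = 118 mm.
- bolt_tab (a point): top centre of the upright orange tab at the bolt's tail: a plate 6 mm thick (along the bolt), 24 mm wide, its top 48 mm above the deck, its centre 119 mm behind the nose tip. Push on its free face, which looks to the locker's -x; the space behind it above the guide walls is open.
- disc (a joint): turn of the locking disc about the vertical, counterclockwise from above positive. The slot lines up with the bolt at 0 and again at 3.14 (either is right); more than about 0.1 off, the disc blocks the bolt or catches it. Travel -0.4 to 3.54; it starts between 0.55 and 2.6 and stays where it is left (about 2 N at the peg turns it).
- disc_hub (a point): centre of the blue disc, on its axis at the height of its upper face, 16 mm above the deck. The disc is 72 mm in diameter, with a 20 mm wide slot open to above across its whole diameter.
- disc_peg (a point): top centre of the yellow upright peg on the disc, 10 mm in diameter, 27 mm from the disc's axis and square to the slot, its top 50 mm above the deck (34 mm above the disc's face). At joint value q it stands at the angle q - 1.57 from the locker's x axis: at q = 0 on the locker's -y side, at 1.57 towards the keeper, at 3.14 on the +y side.
- bud_case: white rounded earphone case, 60 x 44 x 24 mm, lying loose on the locker's lid beside the bolt guide; origin under its centre. A bystander.
- eraser: white eraser in a cardboard sleeve, 56 x 22 x 13 mm, lying loose on the locker's lid on the other side of the guide; origin at its underside. A bystander.
- mouse: black computer mouse, 105 x 60 x 32 mm, on the desk; origin under its centre. A bystander.
- charger: white square charger brick, 60 x 60 x 28 mm, on the desk; origin under its centre. A bystander.
- mug: blue mug, 80 mm wide and 90 mm high, on the desk; origin under its centre. A bystander.
- pen_cup: terracotta cup, 74 mm wide and 95 mm high, on the desk; origin under its centre. A bystander.
- cream_jar: amber jar with a white cap, 64 mm wide and 50 mm high, on the desk; origin under its centre. A bystander.
Not all that is in view belongs to the job. Of the things that look like the bolt, the smallest one is meant.

How it is judged:
On the way, in this order (a step that is already met when the one before it is completed fails the run):
1. the disc is turned until its slot lines up with the bolt ((value of joint disc between -0.15 and 0.15 rad or value of joint disc between 2.9916 and 3.2916 rad)), for 0.2 s.
2. the bolt is pushed through the slot, home into the keeper (x of bolt in the frame of locker above 0.112 m and y of bolt in the frame of locker between -0.009 and 0.009 m and z of bolt in the frame of locker below 0.085 m), for 0.2 s.
At the end, for the whole second after the job is handed in: The disc's slot is within 0.15 rad of the bolt's line (joint near 0 or 3.14), the bolt lies at rest through it, in line within 9 mm and down in its guide, its nose within 6 mm of the keeper's end wall (locker x above 112 mm) (all of step 2 and (value of joint disc between -0.15 and 0.15 rad or value of joint disc between 2.9916 and 3.2916 rad) and linear speed of bolt below 0.01 m/s); the robot touches nothing.
It fails at once if the bolt is lifted in its guide: its nose or its tab rises more than 10 mm (z of bolt in the frame of locker above 0.089 m or z of bolt_tab in the frame of locker above 0.133 m).
It fails at once if a bystander on the desk or the lid is moved more than 25 mm (or lifted) (distance of any of bud_case, eraser, mouse, charger, mug, pen_cup, cream_jar from where it was at the start of the episode above 0.025 m).
It also fails if it takes over 46 s, if anything falls off the work surface, if the arm or the gripper's body presses on something with over 40 N, if the wrist force passes 120 N, or if a joint passes its speed limit or range.

## Working session

There is one attempt and no reset: what is moved stays moved. The work goes in short steps, Python scripts to look and compute and a tool call to move; the robot and the scene stay as the last step left them, time stands still between calls to the robot, and variables do not carry over. Pictures are saved under pics/ and viewed, and the job is handed in when it is done.

Besides the shell and the picture viewer there is one more tool, called as a command line: name --pt "numbers of a row" for each row, then --argument value for the rest. play_rows: Moves the arm, as the interface text tells. Its arguments: {"type":"object","properties":{"targets":{"type":"array","items":{"type":"array","items":{"type":"number"}}},"grip_force":{"type":"number"}},"required":["targets"]}

```bash
mkdir -p pics; python3 - <<'E'
from station import *
import cv2,numpy as np
for n in("side","top"):
    p,d=grab_frame(n); cv2.imwrite(f"pics/{n}0.png",p); np.save(f"{n}0.npy",d)
    print(n,{k:np.round(v,4).tolist() for k,v in camera_params(n).items()})
s=get_state();print(s)
E
```

```text
side {'camera_matrix': [[527.9251, 0.0, 281.1869], [0.0, 527.9251, 218.8832], [0.0, 0.0, 1.0]], 'dist': [0.0497, 0.0, 0.0, 0.0, 0.0], 'extrinsics': [[0.6775, -0.7355, 0.0079, -0.3917], [0.4474, 0.4206, 0.7892, -0.327], [-0.5838, -0.5311, 0.6141, -1.1474], [0.0, 0.0, 0.0, 1.0]]}
top {'camera_matrix': [[380.6401, 0.0, 281.59], [0.0, 380.6401, 208.2528], [0.0, 0.0, 1.0]], 'dist': [-0.031, 0.0, 0.0, 0.0, 0.0], 'extrinsics': [[-0.0189, -0.9992, -0.0365, 0.0398], [0.9914, -0.0235, 0.1285, -0.5853], [-0.1293, -0.0337, 0.991, -0.968], [0.0, 0.0, 0.0, 1.0]]}
{'t': 0.1, 'q': array([ 1.44809721e+00,  3.59307097e-01,  1.11513589e-02, -3.19051356e-04,
       -1.22407905e+00, -2.88118765e-01]), 'qd': array([-7.89378072e-04, -2.55692638e-03,  1.56906708e-03,  1.32572267e-03,
       -7.22827651e-04,  6.40735872e-06]), 'joint_efforts': array([-8.60187629e-04, -5.84166920e+01,  2.93750328e+01,  7.01557115e+00,
        1.01182310e-02, -5.81777613e-05]), 'eef_pos': array([0.26940843, 0.61845106, 0.23672012]), 'ee_rot': array([ 3.14012825e+00, -1.21194204e-04, -4.10926431e-01]), 'force': array([0.49713223, 0.649381  , 1.05236819]), 'moment': array([-0.00425184,  0.02064393, -0.03208722]), 'width': 0.0878795081908236}
```

View pics/side0.png

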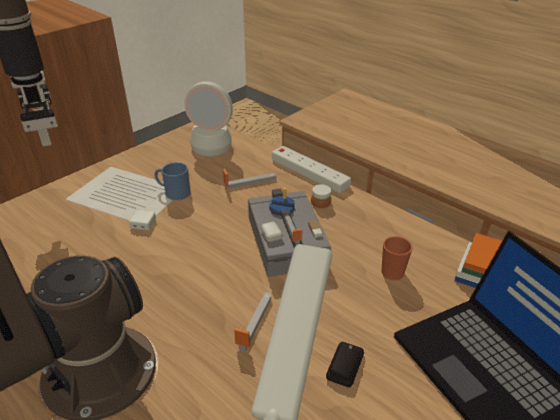

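View pics/top0.png

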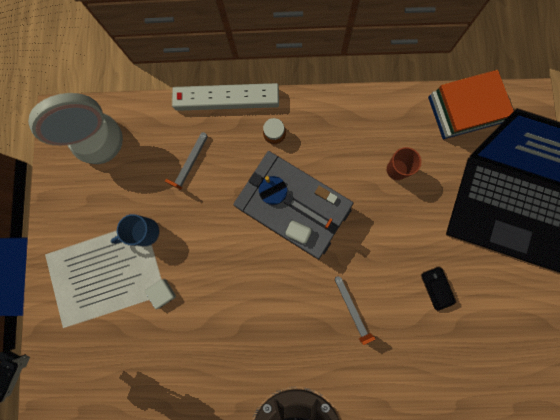

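```bash
cat > h.py <<'E'
import cv2,numpy as np
from station import *
def P(n): 
    c=camera_params(n); return np.array(c["camera_matrix"],float),np.array(c["dist"],float),np.array(c["extrinsics"],float)
def ray(n,u,v):
    K,D,E=P(n); x,y=cv2.undistortPoints(np.array([[[u,v]]],float),K,D)[0,0]
    R,t=E[:3,:3],E[:3,3]; return -R.T@t, R.T@np.array([x,-y,-1.])
def atz(n,u,v,z):
    o,d=ray(n,u,v); return o+d*(z-o[2])/d[2]
def atd(n,u,v,dep):
    o,d=ray(n,u,v); return o+d*dep
def proj(n,X):
    K,D,E=P(n); X=np.atleast_2d(X); c=X@E[:3,:3].T+E[:3,3]; c=c*[1,-1,-1]
    return cv2.projectPoints(c,np.zeros(3),np.zeros(3),K,D)[0][:,0]
def crop(img,u0,v0,u1,v1,f,name):
    c=cv2.resize(img[v0:v1,u0:u1],None,fx=f,fy=f,interpolation=cv2.INTER_CUBIC)
    for u in range((u0+9)//10*10,u1,10):
        cv2.line(c,((u-u0)*f,0),((u-u0)*f,6),(0,255,0),1); 
        if u%20==0: cv2.putText(c,str(u),((u-u0)*f,16),0,.4,(0,255,0),1)
    for v in range((v0+9)//10*10,v1,10):
        cv2.line(c,(0,(v-v0)*f),(6,(v-v0)*f),(0,255,0),1)
        if v%20==0: cv2.putText(c,str(v),(8,(v-v0)*f),0,.4,(0,255,0),1)
    cv2.imwrite(name,c)
E
python3 - <<'E'
from h import *
d=np.load('side0.npy'); t=np.load('top0.npy')
for u,v in((300,280),(295,340),(280,400),(320,250)): print(u,v,d[v,u],atd('side',u,v,d[v,u]).round(3))
crop(cv2.imread('pics/top0.png'),225,140,365,265,5,'pics/tc.png')
crop(cv2.imread('pics/side0.png'),235,170,345,275,5,'pics/sc.png')
E
```

```text
300 280 0.5850056 [ 0.067 -0.493  0.553]
295 340 0.54681903 [ 0.015 -0.533  0.531]
280 400 0.5122436 [-0.038 -0.56   0.513]
320 250 0.60673815 [ 0.11  -0.485  0.565]
```

View pics/tc.png

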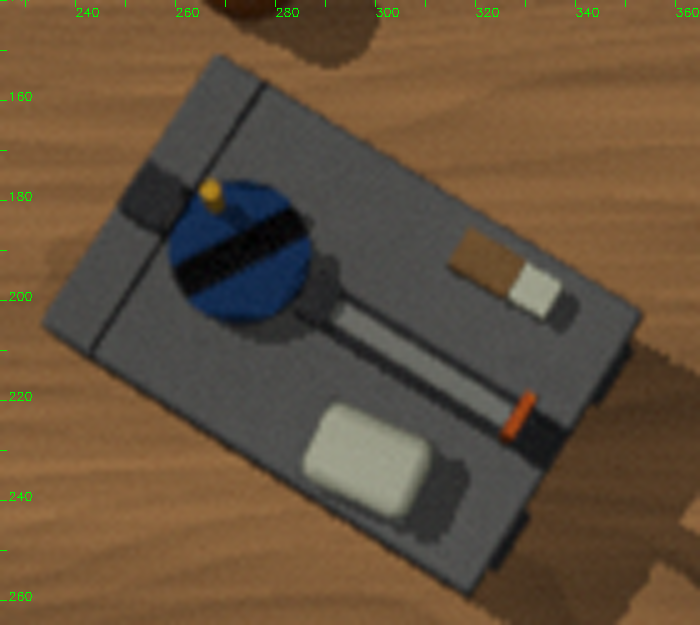

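View pics/sc.png

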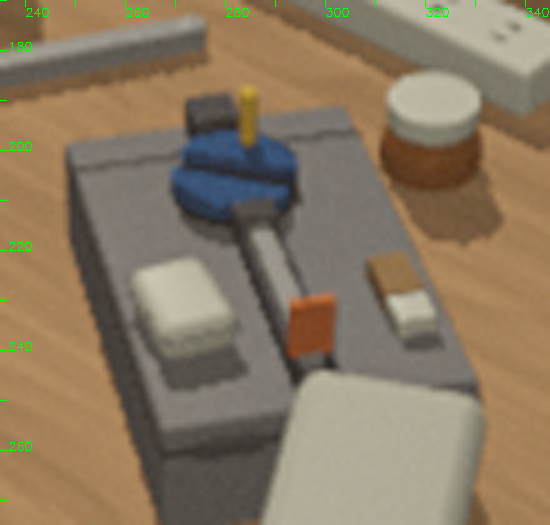

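```bash
python3 - <<'E'
from h import *
from scipy.optimize import least_squares
pts={'A':(269,151),'B':(233.6,205),'C':(319.4,259),'D':(353.6,203.2)}
W={k:atz('top',*p,.075) for k,p in pts.items()}
for k in W: print(k,W[k].round(4))
loc={'A':(.13,-.085),'B':(.13,.085),'C':(-.13,.085),'D':(-.13,-.085)}
def f(p):
    c,s=np.cos(p[2]),np.sin(p[2]); return np.concatenate([[p[0]+c*a-s*b-W[k][0],p[1]+s*a+c*b-W[k][1]] for k,(a,b) in loc.items()])
r=least_squares(f,[.6,0,.5]); x0,y0,th=r.x; print(r.x.round(4),r.fun.round(4))
def toW(a,b,z): 
    c,s=np.cos(th),np.sin(th); return np.array([x0+c*a-s*b,y0+s*a+c*b,z])
def toL(w):
    c,s=np.cos(th),np.sin(th); dx,dy=w[0]-x0,w[1]-y0; return np.array([c*dx+s*dy,-s*dx+c*dy])
crp=lambda u,v:(u/5+225,v/5+140)
for n,(u,v),z in(('peg',(210,188),.125),('tab',(521,414),.123),('hub',(241,250),.091),('keeper',(157,196),.097),('bud',(366,458),.099),('eraser',(507,274),.088)):
    w=atz('top',*crp(u,v),z);print(n,w.round(4),toL(w).round(4))
sc=lambda u,v:(u/5+235,v/5+170)
for n,(u,v),z in(('peg',(249,90),.125),('tabtop',(313,298),.123),('cornerTL',(68,148),.075),('cornerTR',(345,106),.075),('cornerR',(480,385),.075),('cornerBL',(163,440),.075)):
    w=atz('side',*sc(u,v),z);print('side',n,w.round(4),toL(w).round(4))
E
```

```text
A [0.7323 0.056  0.075 ]
B [0.5926 0.149  0.075 ]
C [ 0.4512 -0.066   0.075 ]
D [ 0.5898 -0.1569  0.075 ]
[ 0.5915 -0.0045  0.9857] [ 0.0018  0.0009 -0.0001  0.0019 -0.0024  0.0001  0.0007 -0.0029]
peg [0.6511 0.0586 0.125 ] [ 0.0855 -0.0149]
tab [ 0.5371 -0.0891  0.123 ] [-0.1006 -0.0014]
hub [0.6261 0.0458 0.091 ] [ 0.061  -0.0011]
keeper [0.6537 0.0875 0.097 ] [ 0.111  -0.0011]
bud [ 0.5192 -0.0145  0.099 ] [-0.0483  0.0547]
eraser [ 0.611  -0.0878  0.088 ] [-0.0587 -0.0623]
side peg [0.6518 0.0554 0.125 ] [ 0.0832 -0.0172]
side tabtop [ 0.539  -0.0913  0.123 ] [-0.1013 -0.0042]
side cornerTL [0.5909 0.1402 0.075 ] [0.1203 0.0804]
side cornerTR [0.7325 0.0515 0.075 ] [ 0.1246 -0.0866]
side cornerR [ 0.5898 -0.1627  0.075 ] [-0.1328 -0.086 ]
side cornerBL [ 0.4479 -0.0729  0.075 ] [-0.1363  0.082 ]
```

Things that look like the bolt: the bar on the desk at top (190,160), the bar on the desk at top (353,310), and the small bar in the locker guide at top (310,212), with its tab at (329,223). The small one in the guide is the one meant. The close crop confirms it: grey bar, orange tab, and the disc, peg and keeper in line with it. The peg at (267,178) stands at about -30° to the locker's x axis, so q ≈ 1.04. I'll turn the disc clockwise to 0, with the fingers closed.

play_rows --pt "0 0 -0.06 0.031 -0.045 0 0" --pt "0 0 -0.06 0.031 -0.045 0 0" --pt "0 0 -0.06 0.031 -0.045 0 0" --pt "0 0 -0.06 0.031 -0.045 0 0" --pt "0 0 -0.06 0.031 -0.045 0 0" --pt "0 0 -0.06 0.031 -0.045 0 0" --pt "0 0 -0.06 0.031 -0.045 0 0" --pt "0 0 -0.06 0.031 -0.045 0 0" --pt "0 0 -0.06 0.031 -0.045 0 0" --pt "0 0 -0.06 0.031 -0.045 0 0" --pt "0 0 -0.06 0.031 -0.045 0 0" --pt "0 0 -0.04 0.03 -0.045 0 0"

```text
t: 1.6
eef_pos: [0.6454, 0.062, 0.2317]
ee_rot: [3.133, -0.0, -1.127]
force: [0.1, -0.2, 1.0]
width: 0.0003
```

play_rows --pt "0 0 0 -0.006 0.022 0 0" --pt "0 0 0.01 0 0 -0.04 0" --pt "0 0 0 0 0 -0.04 0" --pt "0 0 0 0 0 0 0"

```text
t: 2.1
eef_pos: [0.64, 0.0804, 0.1482]
ee_rot: [3.13, -0.0, -1.124]
force: [-0.7, 0.8, -0.1]
width: 0.0007
```

```bash
python3 - <<'E'
from h import *
s=get_state();print(s['eef_pos'].round(4),s['ee_rot'].round(3))
p,d=grab_frame('side');crop(p,225,110,355,260,4,'pics/s1.png')
p,d=grab_frame('top');crop(p,205,120,345,240,5,'pics/t1.png')
E
```

```text
[0.64   0.0804 0.1482] [ 3.13  -0.    -1.124]
```

View pics/s1.png

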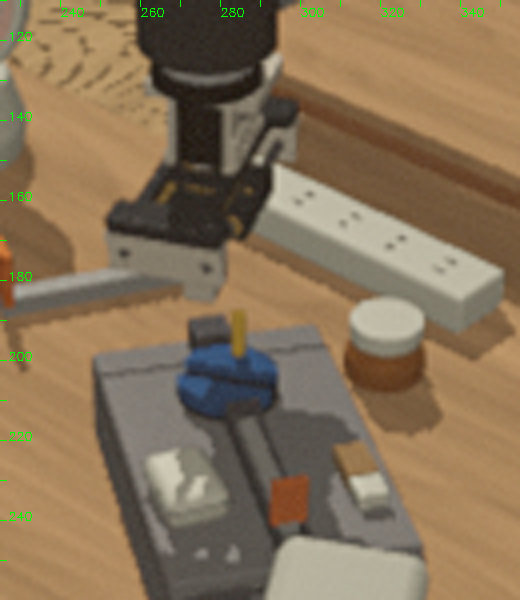

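View pics/t1.png

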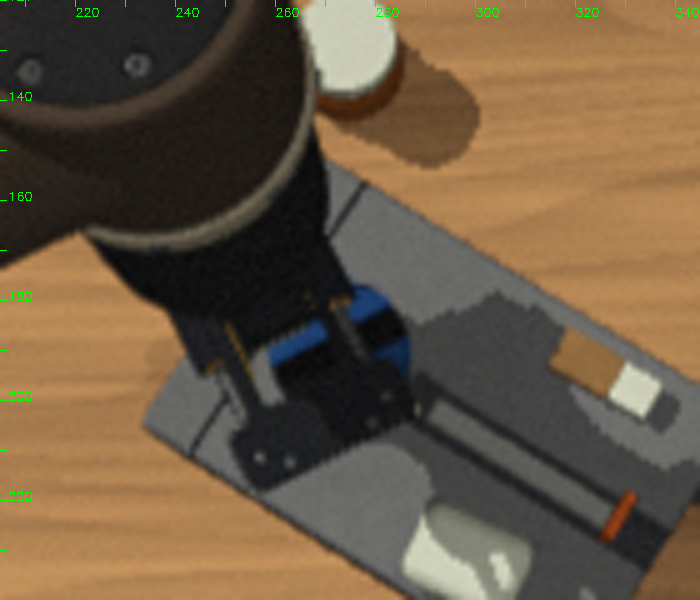

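```bash
python3 - <<'E'
from h import *
s=get_state();
from scipy.spatial.transform import Rotation as R
M=R.from_euler('xyz',s['ee_rot']).as_matrix(); T=s['eef_pos']
for nm,off in(('tip',(0,0,.011)),('y+',(0,.021,.011)),('y-',(0,-.021,.011)),('x+',(.0095,0,.011)),('x-',(-.0095,0,.011))):
    X=T+M@np.array(off); print(nm,X.round(4),((proj('side',X)[0]-[225,110])*4).round(0),((proj('top',X)[0]-[205,120])*5).round(0))
E
```

```text
tip [0.6425 0.0809 0.1411] [204. 284.] [261. 300.]
y+ [0.6236 0.0718 0.1412] [195. 300.] [281. 338.]
y- [0.6614 0.09   0.141 ] [213. 269.] [242. 262.]
x+ [0.6466 0.0724 0.1411] [217. 287.] [279. 291.]
x- [0.6384 0.0895 0.1411] [191. 282.] [244. 309.]
```

```bash
python3 - <<'E'
from h import *
s=get_state();print(s['eef_pos'].round(4),s['ee_rot'].round(3),s['q'].round(3),s['width'],s['force'].round(2))
o,_=ray('top',280,210);print('cam',o)
p,d=grab_frame('side')
for u,v in((255,172),(265,176),(275,180),(278,165),(285,166),(268,140),(280,120),(290,140)): print(u,v,atd('side',u,v,d[v,u]).round(3))
p,d=grab_frame('top')
for u,v in((257,212),(269,206),(282,201),(258,195),(270,200),(240,180)): print('top',u,v,atd('top',u,v,d[v,u]).round(3))
E
```

```text
[0.6425 0.081  0.1521] [ 3.137e+00 -2.000e-03 -1.124e+00] [ 0.427  0.379 -0.162  0.002 -1.034  0.019] 0.0006698640741941394 [0.24 0.24 0.57]
cam [ 0.45587412 -0.00664486  1.03601958]
255 172 [0.551 0.07  0.219]
265 176 [0.562 0.044 0.213]
275 180 [0.631 0.074 0.153]
278 165 [0.577 0.013 0.253]
285 166 [0.626 0.032 0.219]
268 140 [0.618 0.087 0.279]
280 120 [0.617 0.043 0.353]
290 140 [0.693 0.076 0.253]
top 257 212 [0.552 0.072 0.251]
top 269 206 [0.563 0.046 0.254]
top 282 201 [0.573 0.019 0.252]
top 258 195 [0.617 0.086 0.073]
top 270 200 [0.576 0.044 0.252]
top 240 180 [0.599 0.092 0.355]
```

The closed fingers are above the free space beside the peg, and the plate in view is the gripper body at z > 0.2. I'll lower now.

play_rows --pt "0 0 0.01 -0.003 0.001 -0.02 0" --pt "0 0 0 0 0 -0.015 0" --pt "0 0 0 0 0 0 0"

```text
t: 2.68
eef_pos: [0.6428, 0.0834, 0.1226]
ee_rot: [-3.136, -0.003, -1.113]
force: [0.4, 0.2, 0.0]
width: 0.0005
```

```bash
python3 - <<'E'
from h import *
s=get_state();print(s['eef_pos'].round(4),s['ee_rot'].round(3),s['force'].round(2))
p,d=grab_frame('side');crop(p,235,150,335,240,7,'pics/s2.png')
s=get_state();print(s['eef_pos'].round(4),s['ee_rot'].round(3),s['force'].round(2))
E
```

```text
[0.6428 0.0834 0.1226] [-3.136e+00 -3.000e-03 -1.113e+00] [0.37 0.19 0.04]
[0.6433 0.0835 0.1234] [-3.135e+00 -3.000e-03 -1.112e+00] [ 0.78 -1.    0.29]
```

View pics/s2.png

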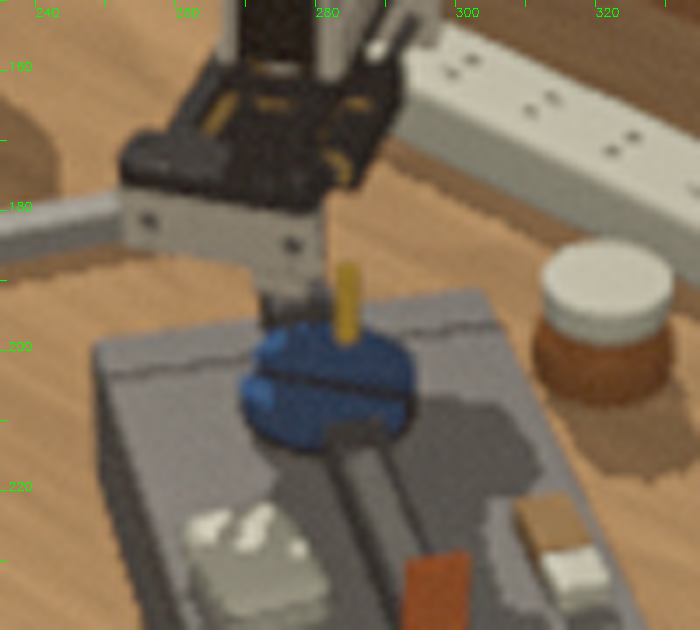

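```bash
cat > arc.py <<'E'
import numpy as np
H=np.array([.6258,.0448]);th=.9857
def C(q,off=.0145):
    s=q-np.pi/2+th; return H+.027*np.array([np.cos(s),np.sin(s)])+off*np.array([-np.sin(s),np.cos(s)]), s-np.pi/2
if __name__=='__main__':
    for q in np.arange(1.2,-.11,-.1): c,y=C(q);print(round(q,2),c.round(4),round(y,3))
E
python3 arc.py
```

```text
1.2 [0.6395 0.0722] -0.956
1.1 [0.6422 0.0707] -1.056
1.0 [0.6447 0.069 ] -1.156
0.9 [0.647  0.0669] -1.256
0.8 [0.6491 0.0647] -1.356
0.7 [0.651  0.0623] -1.456
0.6 [0.6526 0.0597] -1.556
0.5 [0.6539 0.057 ] -1.656
0.4 [0.655  0.0541] -1.756
0.3 [0.6558 0.0511] -1.856
0.2 [0.6563 0.0481] -1.956
0.1 [0.6564 0.045 ] -2.056
-0.0 [0.6563 0.042 ] -2.156
-0.1 [0.6559 0.0389] -2.256
```

play_rows --pt "0 0 -0.02 0.001 -0.007 -0.007 0" --pt "0 0 -0.03 0.001 -0.007 0 0" --pt "0 0 -0.1 0.0023 -0.002 0 0" --pt "0 0 -0.1 0.0021 -0.0022 0 0" --pt "0 0 -0.1 0.0019 -0.0024 0 0" --pt "0 0 -0.1 0.0016 -0.0026 0 0" --pt "0 0 0 0 0 0 0"

```text
t: 3.6
eef_pos: [0.654, 0.0585, 0.1175]
ee_rot: [-3.133, -0.001, -1.586]
force: [-1.0, 1.9, -1.2]
width: 0.0004
```

```bash
python3 - <<'E'
from h import *
p,d=grab_frame('side');crop(p,235,150,335,240,7,'pics/s3.png')
s=get_state();print(s['t'],s['eef_pos'].round(4),s['ee_rot'].round(3),s['force'].round(2))
E
```

```text
3.65 [0.6539 0.0585 0.1175] [-3.133e+00 -1.000e-03 -1.584e+00] [-0.76  0.28  0.04]
```

View pics/s3.png

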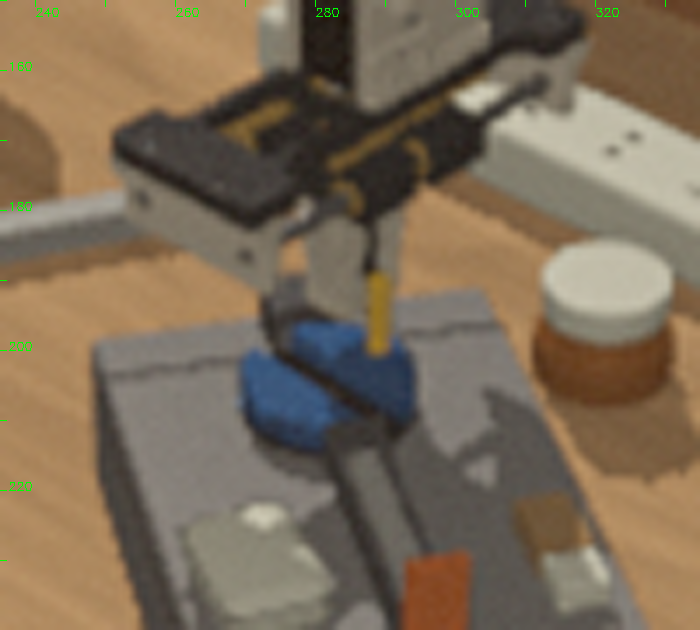

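The disc is turning; the peg is at (287,194) on the finger's face. I'll continue along the arc.

play_rows --pt "0 0 -0.1 0.0005 -0.0028 0 0" --pt "0 0 -0.1 0.001 -0.003 0 0" --pt "0 0 -0.1 0.0006 -0.003 0 0" --pt "0 0 -0.1 0.0004 -0.003 0 0" --pt "0 0 -0.08 0 -0.0025 0 0" --pt "0 0 0 0 0 0 0"

```text
t: 4.4
eef_pos: [0.6573, 0.0447, 0.1181]
ee_rot: [-3.132, 0.002, -2.068]
force: [0.2, -0.4, -0.1]
width: 0.0005
```

```bash
python3 - <<'E'
from h import *
p,d=grab_frame('side');crop(p,235,150,335,240,7,'pics/s4.png')
p,d=grab_frame('top');crop(p,225,140,345,240,6,'pics/t4.png')
s=get_state();print(s['t'],s['eef_pos'].round(4),s['ee_rot'].round(3),s['force'].round(2))
E
```

```text
4.5 [0.6573 0.0447 0.1181] [-3.132e+00  1.000e-03 -2.067e+00] [-0.79  0.01  0.48]
```

View pics/s4.png

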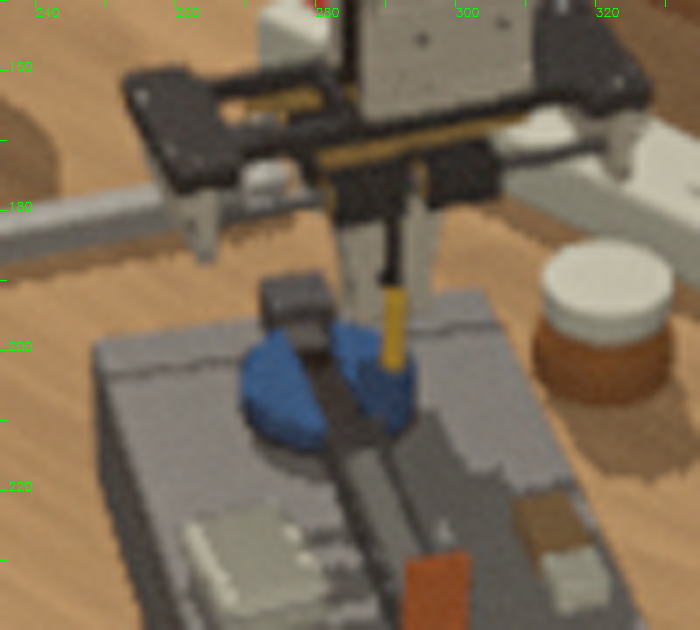

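View pics/t4.png

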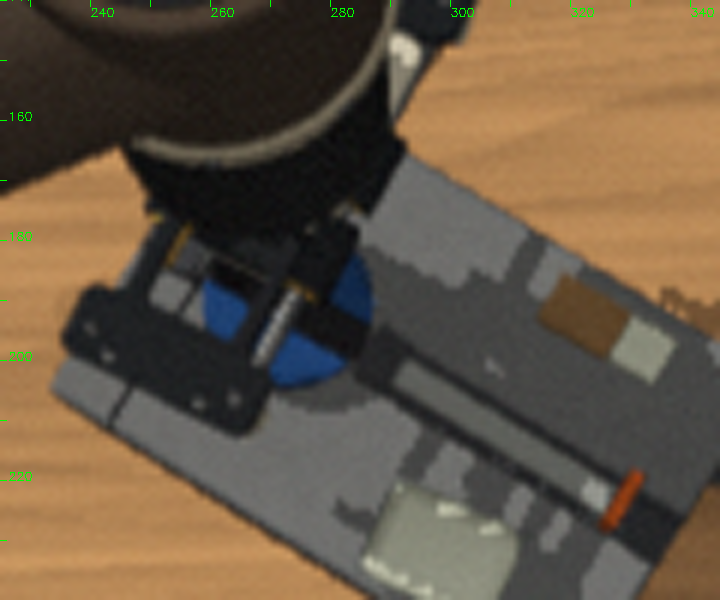

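```bash
python3 - <<'E'
from h import *
from arc import *
for q in(1.04,0.57,.2,.15,.1,.05,0,-.05,-.1):
    s=q-np.pi/2+th
    X=np.r_[H+.027*np.array([np.cos(s),np.sin(s)]),.125]; B=X-[0,0,.034]
    print(q,((proj('side',X)[0]-[235,150])*7).round(0),((proj('side',B)[0]-[235,150])*7).round(0))
E
```

```text
1.04 [343. 267.] [342. 336.]
0.57 [371. 276.] [369. 345.]
0.2 [386. 287.] [384. 357.]
0.15 [387. 289.] [385. 358.]
0.1 [388. 291.] [387. 360.]
0.05 [389. 293.] [388. 362.]
0 [390. 295.] [389. 364.]
-0.05 [391. 297.] [389. 366.]
-0.1 [392. 299.] [390. 368.]
```

play_rows --pt "0 0 -0.08 -0.0003 -0.0027 0 0" --pt "0 0 0 0 0 0 0"

```text
t: 4.75
eef_pos: [0.6571, 0.0422, 0.1182]
ee_rot: [-3.131, 0.002, -2.144]
force: [0.8, 0.7, 0.6]
width: 0.0002
```

```bash
python3 - <<'E'
from h import *
s=get_state();print(s['t'],s['eef_pos'].round(4),s['ee_rot'].round(3),s['force'].round(2))
p,d=grab_frame('side');crop(p,260,180,310,230,12,'pics/s5.png')
E
```

```text
4.75 [0.6571 0.0422 0.1182] [-3.131e+00  2.000e-03 -2.144e+00] [0.82 0.72 0.62]
```

View pics/s5.png

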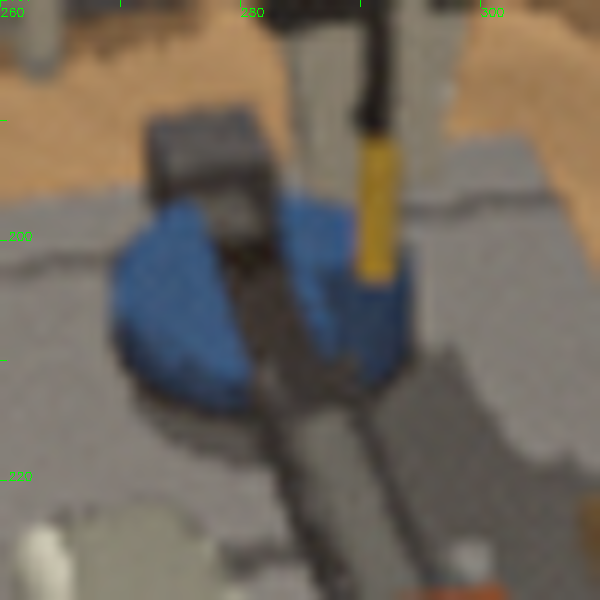

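play_rows --pt "0 0 0 0.005 0.008 0 0" --pt "0 0 0 0.001 0.001 0.04 0" --pt "0 0 0 -0.005 -0.006 0.05 0" --pt "0 0 0 -0.03 -0.034 0.02 0" --pt "0 0 0 -0.035 -0.04 0 0" --pt "0 0 0 -0.035 -0.04 0 0" --pt "0 0 0 -0.03 -0.036 0 0" --pt "0 0 0 0 0 0 0"

```text
t: 5.8
eef_pos: [0.5273, -0.1059, 0.2323]
ee_rot: [-3.127, 0.001, -2.126]
force: [1.4, 0.8, 0.7]
width: 0.0003
```

```bash
python3 - <<'E'
from h import *
s=get_state();print(s['t'],s['eef_pos'].round(4),s['ee_rot'].round(3),s['force'].round(2))
p,d=grab_frame('top');cv2.imwrite('pics/t6f.png',p);crop(p,225,140,365,265,5,'pics/t6.png')
p,d=grab_frame('side');cv2.imwrite('pics/s6f.png',p);crop(p,250,170,320,250,7,'pics/s6.png')
E
```

```text
5.8 [ 0.5273 -0.1059  0.2323] [-3.127e+00  1.000e-03 -2.126e+00] [1.43 0.82 0.68]
```

View pics/t6.png

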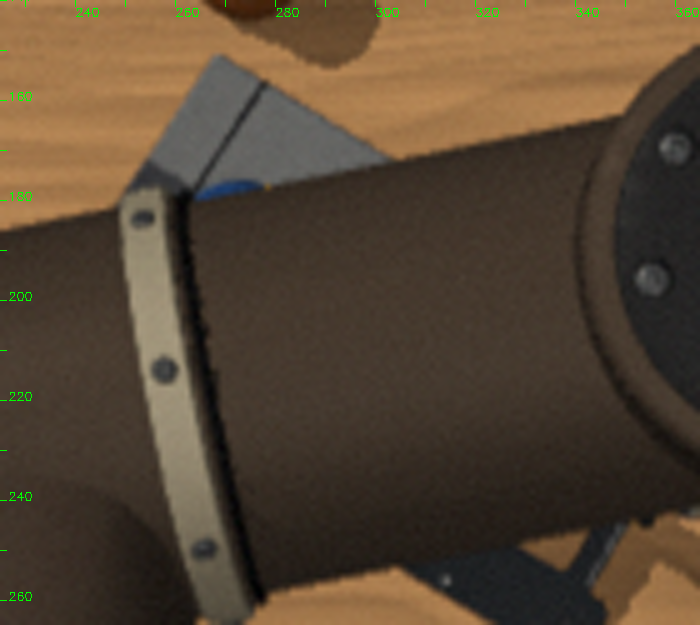

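View pics/s6.png

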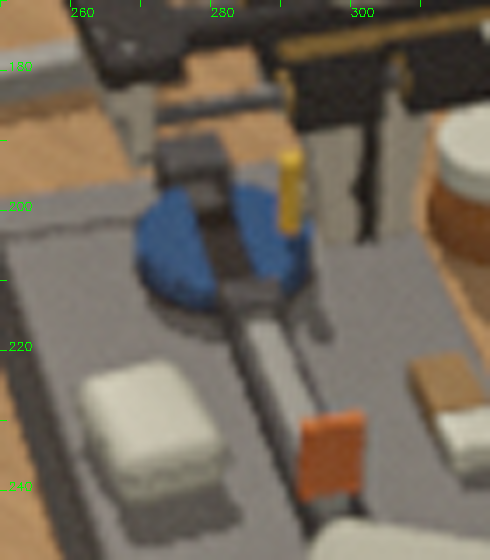

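```bash
python3 - <<'E'
from h import *
from arc import *
p=cv2.imread('pics/s6f.png');c=cv2.resize(p[180:225,260:310],None,fx=14,fy=14,interpolation=cv2.INTER_CUBIC)
b=np.array([.7,-.4])  # observed bias px
for q,col in((0,(0,255,0)),(.1,(0,0,255)),(-.1,(255,0,255))):
    a=q+th;e=np.array([np.cos(a),np.sin(a)]);n=np.array([-e[1],e[0]])
    for sgn in(1,-1):
        L=[np.r_[H+n*.01*sgn+e*t,.091] for t in(-.0346,.0346)]
        pts=(((proj('side',np.array(L))+b)-[260,180]+.5)*14).astype(int)
        cv2.line(c,pts[0].tolist(),pts[1].tolist(),col,1)
cv2.imwrite('pics/s6o.png',c)
E
```

```text
(no output)
```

View pics/s6o.png

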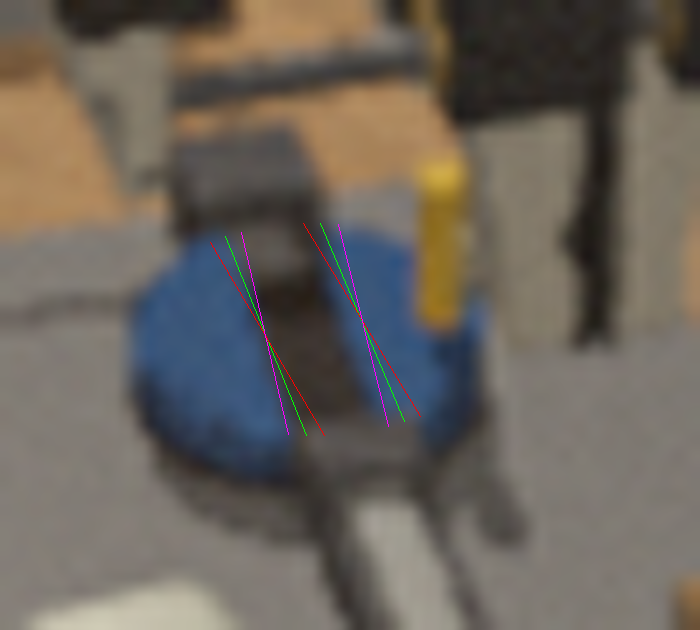

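The slot is in line: the overlay fits q ≈ -0.04 and the peg is at side (291.6,192). Next I'll lower behind the tab.

play_rows --pt "0 0 -0.03 -0.01 -0.013 0 0" --pt "-0.007 -0.012 0 0 0 -0.04 0" --pt "0 0 0 0 0 -0.04 0" --pt "0 0 0 0 0 -0.02 0" --pt "0 0 0 0 0 0 0"

```text
t: 6.52
eef_pos: [0.5211, -0.1164, 0.1295]
ee_rot: [-3.112, 0.001, -2.154]
force: [-0.2, -0.5, 0.9]
width: 0.0004
```

```bash
python3 - <<'E'
from h import *
s=get_state();print(s['t'],s['eef_pos'].round(4),s['ee_rot'].round(3),s['force'].round(2))
p,d=grab_frame('side');crop(p,250,150,350,250,6,'pics/s7.png')
E
```

```text
6.525 [ 0.5211 -0.1164  0.1295] [-3.112e+00  1.000e-03 -2.154e+00] [-0.19 -0.52  0.9 ]
```

View pics/s7.png

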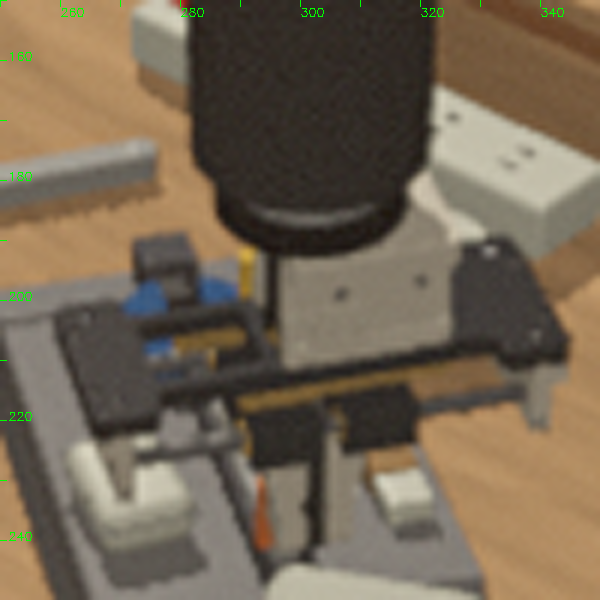

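play_rows --pt "0.014 0.024 0 0 0 -0.016 0" --pt "0 0 0 0 0 0 0"

```text
t: 6.82
eef_pos: [0.5233, -0.116, 0.1153]
ee_rot: [-3.138, 0.002, -2.153]
force: [-0.1, -1.3, -0.9]
width: 0.0003
```

play_rows --pt "0 0 0 0.0055 0.0083 0 0" --pt "0 0 0 0.0055 0.0083 0 0" --pt "0 0 0 0.0055 0.0083 0 0" --pt "0 0 0 0.0055 0.0083 0 0" --pt "0 0 0 0 0 0 0"

```text
t: 7.45
eef_pos: [0.5477, -0.0802, 0.1167]
ee_rot: [-3.136, 0.003, -2.153]
force: [-0.1, -0.1, -0.3]
width: 0.0
```

```bash
cat >> h.py <<'E'
def L(w):
    dx,dy=w[0]-.5926,w[1]+.0052;c,s=np.cos(.9857),np.sin(.9857);return np.array([c*dx+s*dy,-s*dx+c*dy])
E
python3 - <<'E'
from h import *
s=get_state();print(s['t'],s['eef_pos'].round(4),L(s['eef_pos']).round(4),s['ee_rot'].round(3),s['force'].round(2))
p,d=grab_frame('side');crop(p,250,150,350,250,6,'pics/s8.png')
E
```

```text
7.45 [ 0.5477 -0.0802  0.1167] [-0.0873 -0.004 ] [-3.136e+00  3.000e-03 -2.153e+00] [-0.13 -0.07 -0.3 ]
```

View pics/s8.png

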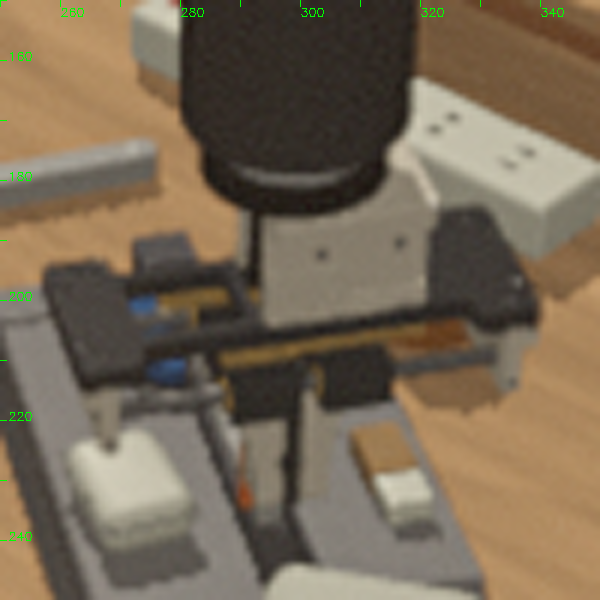

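play_rows --pt "0 0 0 0.0051 0.0086 0 0" --pt "0 0 0 0.0051 0.0086 0 0" --pt "0 0 0 0.0051 0.0086 0 0" --pt "0 0 0 0.0051 0.0086 0 0" --pt "0 0 0 0.0051 0.0086 0 0" --pt "0 0 0 0 0 0 0"

```text
t: 8.25
eef_pos: [0.5747, -0.0347, 0.1169]
ee_rot: [-3.136, 0.003, -2.153]
force: [-0.5, -0.1, 0.0]
width: 0.0004
```

```bash
python3 - <<'E'
from h import *
s=get_state();print(s['t'],s['eef_pos'].round(4),L(s['eef_pos']).round(4),s['ee_rot'].round(3),s['force'].round(2))
p,d=grab_frame('side');crop(p,250,150,350,250,6,'pics/s9.png')
E
```

```text
8.25 [ 0.5747 -0.0347  0.1169] [-0.0344 -0.0014] [-3.136e+00  3.000e-03 -2.153e+00] [-0.47 -0.06  0.01]
```

View pics/s9.png

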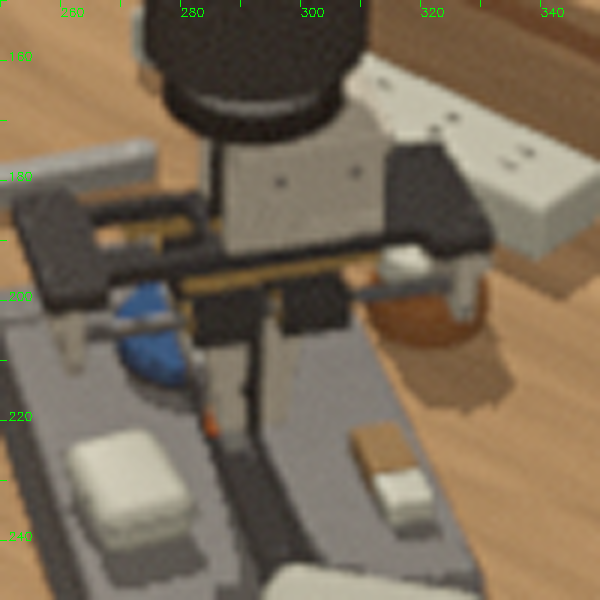

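play_rows --pt "0 0 0 0.0028 0.0042 0 0" --pt "0 0 0 0.0028 0.0042 0 0" --pt "0 0 0 0.0028 0.0042 0 0" --pt "0 0 0 0 0 0 0"

```text
t: 8.8
eef_pos: [0.5828, -0.022, 0.1167]
ee_rot: [-3.136, 0.002, -2.154]
force: [0.0, -0.8, -0.5]
width: 0.0004
```

play_rows --pt "0 0 0 0.0017 0.0025 0 0" --pt "0 0 0 0.0012 0.0018 0 0" --pt "0 0 0 0 0 0 0"

```text
t: 9.18
eef_pos: [0.5857, -0.0175, 0.1167]
ee_rot: [-3.137, 0.002, -2.154]
force: [0.5, -0.8, 0.3]
width: 0.0001
```

play_rows --pt "0 0 0 0.0012 0.0018 0 0" --pt "0 0 0 0 0 0 0"

```text
t: 9.43
eef_pos: [0.5863, -0.0164, 0.1166]
ee_rot: [-3.137, 0.0, -2.154]
force: [-0.6, -1.8, -0.1]
width: 0.0001
```

play_rows --pt "0 0 0 0.0012 0.0018 0 0"

```text
t: 9.55
eef_pos: [0.5863, -0.016, 0.1166]
ee_rot: [-3.138, -0.003, -2.154]
force: [-4.8, -12.1, 5.3]
width: 0.0002
```

Force of 13 N at the expected home position, so the bolt is on the end wall. I'll back off and look.

play_rows --pt "0 0 0 -0.0055 -0.0083 0 0" --pt "0 0 0 -0.0083 -0.0125 0 0" --pt "0 0 0 0 0 0.05 0" --pt "0 0 0 0 0 0.06 0" --pt "0 0 0 -0.02 -0.05 0.03 0" --pt "0 0 0 -0.02 -0.05 0 0" --pt "0 0 0 -0.01 -0.05 0 0" --pt "0 0 0 0 -0.05 0 0" --pt "0 0 0 0 0 0 0"

```text
t: 10.68
eef_pos: [0.5179, -0.2444, 0.2621]
ee_rot: [-3.132, 0.004, -2.153]
force: [-0.5, 0.7, 0.2]
width: 0.0003
```

```bash
python3 - <<'E'
from h import *
s=get_state();print(s['t'],s['eef_pos'].round(4),s['force'].round(2))
p,d=grab_frame('side');cv2.imwrite('pics/s10f.png',p);crop(p,245,170,345,260,6,'pics/s10.png')
p,d=grab_frame('top');crop(p,225,140,365,265,5,'pics/t10.png')
E
```

```text
10.675 [ 0.5179 -0.2444  0.2621] [-0.5   0.66  0.16]
```

View pics/s10.png

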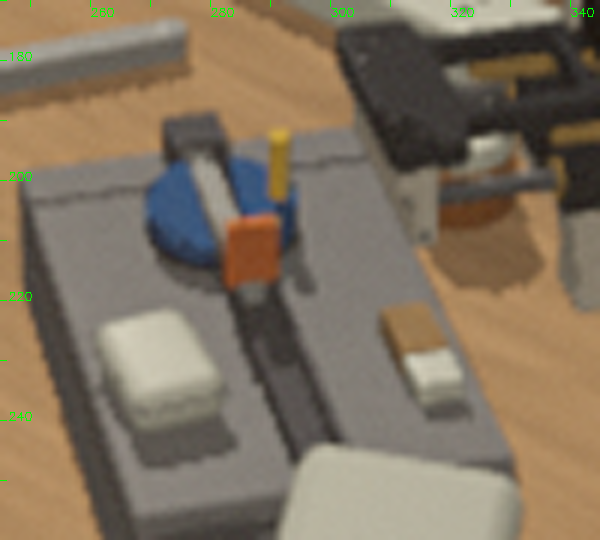

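View pics/t10.png

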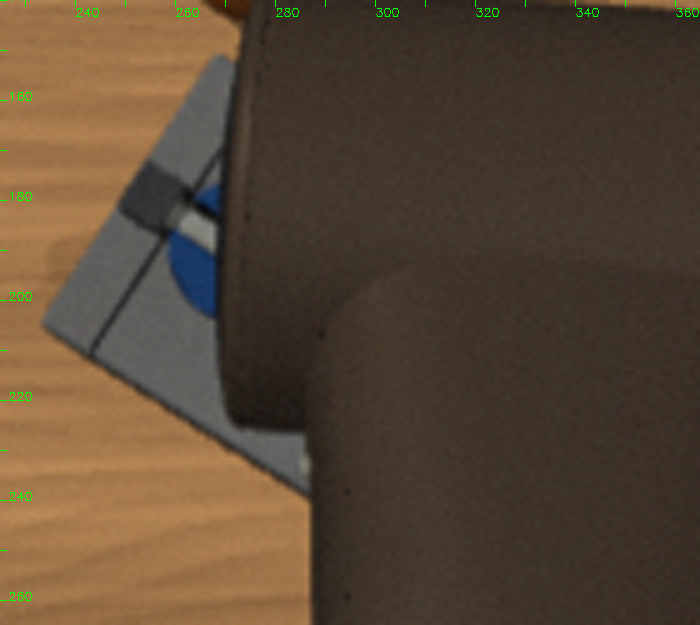

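```bash
python3 - <<'E'
from h import *
for n,uv in(('start',(313/5+235,298/5+170)),('now',(253/6+245,218/6+170)),('peg',(279/6+245,132/6+170))):
    print(n,L(atz('side',*uv,.123 if n!='peg' else .125)).round(4))
E
```

```text
start [-0.1014 -0.0029]
now [ 0.0007 -0.0016]
peg [ 0.06   -0.0292]
```

```bash
python3 -c "
from station import *
print(job_done())"
```

```text
the job is handed in; nothing more can be done
None
```

The locker should be locked, and I've handed the job in. I pushed the peg clockwise with closed fingers to turn the disc from about 1.04 rad to 0. Then I pushed the bolt by its tab about 100 mm, until a 13 N contact force showed it was against the keeper's end wall.

**Last checks (side picture):**
- **Bolt:** the tab is at locker x ≈ +1 mm, against -1 mm when home. That is within the calibration error. It is in line to about 2 mm, and the bolt goes through the slot into the keeper.
- **Disc:** the peg is at (60, -29) mm, so q ≈ 0. An overlay of the slot edges before the bolt push gave about -0.04 rad. Both are within the limit.
- **Bystanders:** the bud case and eraser look unmoved, and I saw no contact with anything else.
- **Arm:** it finished clear, about 0.26 m up, with force readings near zero.

In the last top picture the arm hid most of the lid. It only confirms the nose end of the bolt at the keeper, so the tab and peg checks rest on the side camera alone.

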